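Index the tilted carving wheel one hole on

TASK

A table-leg blank is held on the tilted dividing stand and its next face is to be planed. Draw the spring index pin by its black knob, swing the wheel one hole on so that the knob moves towards the side where the block plane stands (the glue bottle stands on the other side), and let the pin drop fully home in that next hole. Do not bump the wooden leg blank with any part of the robot, and leave the plane and the bottle where they stand.

Things in the scene. Friction and masses are not known exactly. Their poses are not given: they have to be found in the camera images.
- plate_center (a point): Centre of the top face of the dividing plate, 120 mm above the bench; a point of the fixed stand. Frame: z is the wheel's axis, square to the plate, leaning 35 degrees from vertical towards the robot; x points up the slope, away from the robot; y is level, to the left. The stand's place varies by 10 to 20 cm, its yaw by up to 17 degrees.
- index_plate: Round aluminium dividing plate, 264 mm across, 14 mm thick, fixed, sloping 35 degrees down towards the robot; origin and axes as plate_center. It has 12 like slots (the index holes) 30 degrees apart on a circle of 110 mm radius, each 14 mm wide along the circle and about 20 mm long radially. At the start the pin is home in the lowest one. The plate does not turn.
- knob (a point): Middle of the plunger's black ribbed knob, a cylinder 30 mm across and 44 mm long, at the end of the wheel's arm, 110 mm from the wheel's axis. Pin home: this point is 68 mm above the plate's face (knob 46 to 90 mm); it moves with the pin. z is the pull direction, parallel to the wheel's axis; x points to that axis; y along the swing.
- plunger (a joint): How far the index pin is drawn, m: 0 fully home in a hole, about 0.010 its round nose rests on the plate between holes, 0.022 stop. The wheel turns only with it over 0.010. A spring drives it home: 6 N at 0, 10.5 N at 0.018.
- wheel (a joint): Angle of the wheel (with arm, plunger, chuck and blank) about the plate's axis, rad: 0 at the start, positive as the knob swings left (+y of the plate's frame), negative right. Holes at every 0.5236 (30 degrees), stops at +-1.2. The pin has 1.5 mm play in a hole (0.015 rad). Light friction (0.3 N m, 3 N at the knob): the wheel stays where it is left.
- wheel_hub (a point): The turning part. Steel disc (124 mm) with a chuck (72 mm across, jaws to 58 mm above the plate) on the axis, and an arm 30 mm wide (top 18 mm above the plate) ending in a boss 26 mm across (top 38 mm) under the knob, with an 11 mm pin between boss and knob. Origin on the axis at the plate's face, z along the axis; the arm points to -x.
- leg_blank: Light wooden table-leg blank, 38 mm square with a turned middle, in the chuck on the wheel's axis, up to 200 mm above the plate along that axis, so it leans over towards the robot above the knob: a tool coming straight down on the knob meets it. From the knob's axis to its faces 90 mm. Origin at the plate's centre, z along the wheel's axis. Not to be bumped.
- block_plane: Small hand plane (black and bare metal with light wooden knobs), 162 mm long, 52 mm wide, 56 mm high, loose on the bench to the left or the right of the stand; origin at the centre of its underside. Its side tells which way to index. Not to be moved.
- glue_bottle: Wood glue bottle with a pointed nozzle, 64 mm across, 204 mm high, loose on the bench on the other side of the stand; origin at the centre of its underside. Not to be moved.
- stand: The wooden stand under the plate, fixed; slab 220 x 200 x 18 mm on the bench. Origin on the bench below the plate's centre, x away from the robot, y to the left, z up.

How it is judged (in metres and radians):
On the way:
1. the index pin is drawn clear of its hole (value of joint plunger above 0.009 m), for 0.1 s.
At the end, for the whole second after the job is handed in: The wheel stands one hole (30 degrees, within 2.3 degrees) from where it began, the knob having moved towards the block plane's side; the index pin is home in that hole (within 3 mm) and the wheel is at rest (((y of block_plane in the frame of stand above 0 m and value of joint wheel between 0.4836 and 0.5636 rad) or (y of block_plane in the frame of stand below 0 m and value of joint wheel between -0.5636 and -0.4836 rad)) and value of joint plunger below 0.003 m and velocity of joint wheel between -0.05 and 0.05 rad/s); the robot touches nothing.
It fails at once if the leg blank is bumped by the robot (over 4 N) (contact force between any of the arm, the fingers and leg_blank above 4 N).
It fails at once if the block plane is moved more than 30 mm (distance of block_plane from where it was at the start of the episode above 0.03 m).
It fails at once if the glue bottle is moved more than 30 mm (distance of glue_bottle from where it was at the start of the episode above 0.03 m).
It also fails if it takes over 35 s, if anything falls off the work surface, if the arm or the gripper's body presses on something with over 40 N, if the wrist force passes 120 N, or if a joint passes its speed limit or range.

ROBOT

A 6-joint arm with a two-finger parallel gripper is mounted at the origin on a cart in front of the work surface, level with it; the furniture and walls round the work are solid. World frame = base frame: x ahead of the robot, y to its left, z up, the work surface at z = 0. Lengths are in mm, angles in rad, forces in N, time in s.
With the tool pointing down it reaches from about 400 to 925 mm from the base axis. Payload 12.5 kg.
Tool frame: the origin (TCP) lies on the centre line of the jaws, within the pads' length; the fingertips stand 19 mm ahead of it and the grasp point (between the pads) is the TCP; z points along the fingers, y is the line along which they close (so a half turn about z gives the same grasp; the last joint's range is limited). The gripper opens to 95 mm and grips with 3 to 60 N. Pads are 20 mm wide; open, the fingers measure 119 mm over their backs; the gripper's body (75 mm by 180 mm) begins 59 mm behind the grasp point.
Start: joints at [-1.314, 0.491, 1.559, -0, 1.092, -0.106], TCP at [221.831, -584.325, 233.661] pointing down, gripper open.
Joint ranges: [-3.1, 3.1], [-0.84, 2.19], [0.05, 2.79], [-1.13, 4.28], [0.06, 2.93], [-2.69, 2.69]. Speed limits (rad/s): [2.22, 2.22, 2.79, 3.14, 3.14, 3.14].

INTERFACE

Orientations are given as a unit quaternion [x, y, z, w].
In Python, from plant import bot gives the robot as it stands.
- The arm moves only by the tool move_arm, never from a script. Its argument "moves" is text: rows parted by semicolons, each of 6 numbers parted by spaces: the shift along the tool's x, y, z in cm, then the turn, a rotation vector about the tool's x, y, z in degrees. A call has 1 to 20 rows; each row shifts and turns the commanded pose from where the row before left it, along the tool's axes as they then stand; what a row does not reach is not made up. A row lasts 1/10 s, in which the tool goes at most 50 mm and 8.59 degrees, less where a joint would pass 70% of its speed; a pose out of reach is approached as far as the arm can. A call with a gripper value outside its range is refused whole. "grip" is the gripper's target within -1 to 1 (shut at 1, half-way at 0, fully open at -1), set as the call begins (left out, the last holds). The fingers move at their own pace and stop on an object; "newtons" is the grip in N (left out, the last holds). Time passes only in rows, so rows that do not move let the fingers close. It gives the time, the measured TCP pose, the force, the opening and the grip force at its end, in the units of the state.
- bot.sense(): the state, without advancing time (a new reading comes with each control period).
- bot.camera(name): name is "scene" or "side" or "wrist"; returns a dict with "image" (420x560x3 uint8, blue, green, red), "z_map" (420x560 float32, mm along the optical axis (not along the pixel's ray), 0 where there is no reading), "vertical_fov" (degrees; the focal length in pixels is half the picture's height over the tangent of half this angle, whatever the lens; pixels are square), "cx", "cy" (the principal point, pixels), "k1" (the pictures are not rectified: a ray, as slopes to the right and down, at radius r is drawn at 1 + k1 r^2 times it, then the intrinsics apply), "R" (3x3) and "t" (3): a world point X has camera coordinates R X + t. Camera axes: x right, y down, z forward; pixel columns grow to the right and rows downward; lengths in mm; the calibration is good to about 2 mm. A picture is of the moment at which its call begins.
- bot.job_done(): hands the job in; it is judged then, once.
The state is a dict: "clock": time; "joints": joint angles; "qd": joint speeds; "effort": joint torques, N m; "tcp_pos": TCP position; "eef_rot": TCP orientation; "force": force on the tool from outside, world axes, zero at the start; "moment": the same for the moment, N m; "grip_width": finger opening in mm; "gripper_force": force on a finger pad.
Only numpy, scipy, OpenCV 4.12 (cv2) and the standard library are available. Lean on these libraries where they do the work, as an engineer would, in place of code of your own. Each camera call takes 0.05 s, during which the arm holds its last target. There are 200 camera calls.

## Working session

There is one attempt and no reset: what is moved stays moved. The work goes in short steps, Python scripts to look and compute and a tool call to move; the robot and the scene stay as the last step left them, time stands still between calls to the robot, and variables do not carry over. Pictures are saved under pics/ and viewed, at most 10 in all, crops included, and the job is handed in when it is done.

Besides the shell and the picture viewer there is one more tool, called after "Call:" as name(argument=value, ...) on one line, values as JSON. move_arm: Moves the arm, as the interface text tells. Its arguments: {"type":"object","properties":{"moves":{"type":"string"},"grip":{"type":"number"},"newtons":{"type":"number"}},"required":["moves"]}

```bash
mkdir -p pics; ls; cat > h.py <<'E'
import numpy as np, cv2, pickle
from plant import bot
def grab(n,save):
    c=bot.camera(n); pickle.dump(c,open(f'pics/{save}.pkl','wb')); cv2.imwrite(f'pics/{save}.png',c['image']); return c
def load(s): return pickle.load(open(f'pics/{s}.pkl','rb'))
def K(c):
    f=210/np.tan(np.radians(c['vertical_fov'])/2); return np.array([[f,0,c['cx']],[0,f,c['cy']],[0,0,1]])
def D(c): return np.array([c['k1'],0,0,0,0])
def cloud(c):
    h,w=c['z_map'].shape; u,v=np.meshgrid(np.arange(w),np.arange(h))
    p=cv2.undistortPoints(np.stack([u,v],-1).reshape(-1,1,2).astype(float),K(c),D(c)).reshape(h,w,2)
    z=c['z_map'].astype(float); X=np.dstack([p*z[...,None],z])
    return (X-np.array(c['t']))@np.array(c['R'])
def proj(c,P):
    r,_=cv2.Rodrigues(np.array(c['R'])); return cv2.projectPoints(np.atleast_2d(P).astype(float),r,np.array(c['t'],float),K(c),D(c))[0][:,0]
E
python3 - <<'E'
from h import *
a=grab('scene','s0');b=grab('side','d0')
for c in (a,b):print(c['vertical_fov'],c['k1'],-np.array(c['R']).T@c['t'],np.array(c['R'])[2])
print(bot.sense())
E
```

```text
pics
50.85604194023703 -0.09291777495125685 [1275.18501682  766.28185904  775.71118354] [-0.53878964 -0.63199011 -0.55704059]
44.44623113307109 0.03292265227144767 [-141.5968909   817.8327618   953.95823873] [ 0.53551737 -0.59438337 -0.59994129]
{'clock': 0.1, 'joints': array([-1.31355575e+00,  4.91481985e-01,  1.55938197e+00, -7.88676537e-06,
        1.09170351e+00, -1.05561821e-01]), 'qd': array([-2.50474951e-03, -1.82178843e-03, -2.97199999e-03,  7.76242850e-04,
        4.21737826e-05,  1.60996260e-03]), 'effort': array([ 3.17369915e-03, -6.13623333e+01, -2.58607292e+01,  6.94214297e-02,
        4.70095896e-02, -3.94659060e-05]), 'tcp_pos': array([ 221.80186586, -584.11110082,  233.13317502]), 'eef_rot': array([ 9.83591426e-01,  1.80409727e-01, -4.04174021e-05, -4.85737149e-04]), 'force': array([-0.35603519,  0.57599603,  0.14672455]), 'moment': array([-0.04563369,  0.03472005,  0.0151975 ]), 'gripper_force': 0.0, 'grip_width': 94.92691721596937}
```

View pics/s0.png

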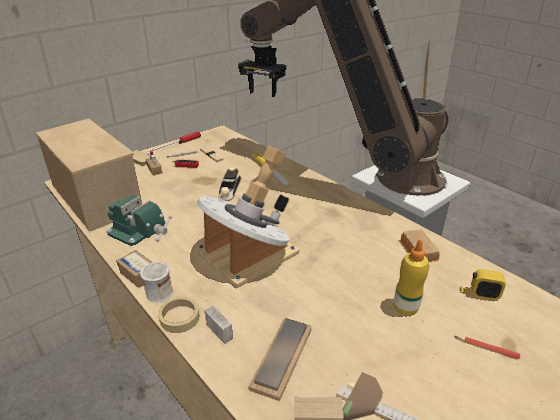

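View pics/d0.png

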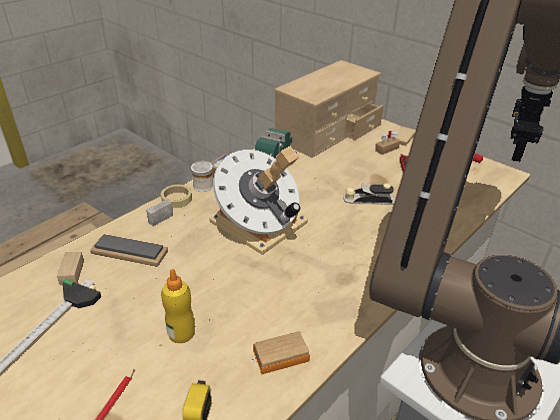

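The plate is seen at side (256,190) and scene (243,220), with the knob at side (292,210) and scene (281,201). The block plane is at side (372,193), to the right of the stand (-y). The bottle is at side (177,310), to the left. So the wheel goes to -30°.

```bash
python3 - <<'E'
from h import *
from scipy.optimize import least_squares
rng=np.random.default_rng(0)
P=[]
for n,(u0,u1,v0,v1) in (('d0',(205,310,140,245)),('s0',(190,300,185,250))):
    c=load(n);X=cloud(c)[v0:v1,u0:u1].reshape(-1,3);im=c['image'][v0:v1,u0:u1].reshape(-1,3).astype(int)
    ok=(im.min(1)>120)&(im.max(1)-im.min(1)<35)&(X[:,2]>20)&(X[:,2]<230)
    Y=X[ok];print(n,len(Y),np.median(Y,0)); P.append(Y)
for Y in P+[np.vstack(P)]:
    best=0
    for _ in range(2000):
        p=Y[rng.choice(len(Y),3,False)];m=np.cross(p[1]-p[0],p[2]-p[0]);m/=np.linalg.norm(m)+1e-9
        m*=np.sign(m[2]) or 1
        if abs(np.degrees(np.arccos(m[2]))-35)>5: continue
        i=abs((Y-p[0])@m)<3
        if i.sum()>best:best=i.sum();I=i
    Q=Y[I];o=Q.mean(0);m=np.linalg.svd(Q-o)[2][2];m*=np.sign(m[2])
    yaw=np.arctan2(-m[1],-m[0])
    ex=np.cross([-np.sin(yaw),np.cos(yaw),0],m);ey=np.cross(m,ex)
    q=np.c_[(Q-o)@ex,(Q-o)@ey]
    hull=cv2.convexHull(q.astype(np.float32))[:,0]
    r=least_squares(lambda s:np.hypot(*(hull-s[:2]).T)-s[2],[0,0,130],loss='soft_l1',f_scale=2)
    C=o+r.x[0]*ex+r.x[1]*ey
    print(I.sum(),'tilt',np.degrees(np.arccos(m[2])),'yaw',np.degrees(yaw),'R',r.x[2],'C',C, 'ex',ex)
# block plane/knob
for n,(u,v) in (('d0',(292,210)),('s0',(281,201)),('d0',(372,193)),('s0',(230,183))):
    X=cloud(load(n));print(n,u,v,X[v-2:v+3,u-2:u+3].reshape(-1,3).mean(0))
E
```

```text
d0 3784 [720.77511566 -10.75804519 121.06495362]
s0 1815 [748.57610731  -5.02865442 156.42132106]
2511 tilt 34.86182953581689 yaw 0.9366220154209638 R 132.06363425952043 C [714.93712181 -41.10021647 118.67428654] ex [0.82042322 0.01341277 0.57159936]
1044 tilt 34.51698568895513 yaw 0.03569255181987269 R 130.4892908819598 C [716.1133664  -38.76480779 123.57836881] ex [8.23958078e-01 5.13286850e-04 5.66650529e-01]
3375 tilt 35.07531917295723 yaw 0.5426770774985644 R 132.7290094558548 C [715.20951061 -40.07230375 120.53056147] ex [0.81836062 0.00775134 0.57465277]
d0 292 210 [574.06062198 -30.32092555 124.03294806]
s0 281 201 [591.6216873  -35.881197   125.55699016]
d0 372 193 [ 529.38633573 -362.56746473   34.02404894]
s0 230 183 [ 533.44408286 -379.73380107   15.87087824]
```

```bash
cat >> h.py <<'E'
from scipy.spatial.transform import Rotation as Ro
def frame(C=(715.2,-40.1,120.3),yaw=.54,tilt=35):
    m=Ro.from_euler('z',yaw,degrees=True)*Ro.from_euler('y',-tilt,degrees=True); return m.as_matrix(),np.array(C)
def goal(w,h,**k):  # tool pose gripping the knob at wheel angle w (deg), height h over plate (mm)
    M,C=frame(**k); A=M@Ro.from_euler('z',w,degrees=True).as_matrix()
    return A@np.array([-110,0,h])+C, A@np.diag([1,-1,-1])
def rel(p,R,s=None):
    s=s or bot.sense(); R0=Ro.from_quat(s['eef_rot']).as_matrix()
    return (R0.T@(p-s['tcp_pos'])/10).round(2), np.degrees(Ro.from_matrix(R0.T@R).as_rotvec()).round(2)
E
python3 - <<'E'
from h import *
p,R=goal(0,68);print(p)
print(rel(np.array([400,-350,330]),R))
E
```

```text
[586.0958116  -41.31681434 112.90893101]
(array([ 24.97, -15.57,  -9.67]), array([-6.24, 34.63, 19.59]))
```

Call:
move_arm(moves="3.1 -1.9 -1.2 0 0 0;3.1 -1.9 -1.2 0 0 0;3.1 -1.9 -1.2 0 0 0;3.1 -1.9 -1.2 0 0 0;3.1 -1.9 -1.2 0 0 0;3.1 -1.9 -1.2 0 0 0;3.1 -1.9 -1.2 0 0 0;3.1 -1.9 -1.2 0 0 0;0 0 0 -1.04 5.77 3.27;0 0 0 -1.04 5.77 3.27;0 0 0 -1.04 5.77 3.27;0 0 0 -1.04 5.77 3.27;0 0 0 -1.04 5.77 3.27;0 0 0 -1.04 5.77 3.27;0 0 0 0 0 0;0 0 0 0 0 0;0 0 0 0 0 0", grip=-1)

```text
clock: 1.8
tcp_pos: [400.1, -354.4, 329.9]
eef_rot: [0.954, 0.005, 0.3, -0.001]
force: [0.5, -1.4, 0.2]
grip_width: 95.0
gripper_force: 0.0
```

```bash
python3 - <<'E'
from h import *
s=bot.sense();print(s['clock'],s['tcp_pos'],s['joints'],s['force'])
for h in (240,68): print(rel(*goal(0,h)))
E
```

```text
1.8 [ 400.07537735 -354.37973037  329.89229533] [-1.09892938  0.16305048  1.91823384  0.71386862  0.89688768  0.04871856] [ 0.45574898 -1.41292858  0.1963236 ]
(array([  3.12, -31.13,  11.38]), array([0.04, 0.11, 0.13]))
(array([  3.15, -31.15,  28.58]), array([0.04, 0.11, 0.13]))
```

Call:
move_arm(moves="0.3 -3.1 1.1 0 0 0;0.3 -3.1 1.1 0 0 0;0.3 -3.1 1.1 0 0 0;0.3 -3.1 1.1 0 0 0;0.3 -3.1 1.1 0 0 0;0.3 -3.1 1.1 0 0 0;0.3 -3.1 1.1 0 0 0;0.3 -3.1 1.1 0 0 0;0.3 -3.1 1.1 0 0 0;0.4 -3.2 1.1 0 0.1 0.1;0 0 0 0 0 0;0 0 0 0 0 0;0 0 0 0 0 0;0 0 0 0 0 0")

```text
clock: 3.2
tcp_pos: [485.6, -43.4, 257.3]
eef_rot: [0.953, 0.003, 0.302, -0.001]
force: [0.2, -0.4, 0.2]
grip_width: 95.2
gripper_force: 0.0
```

```bash
python3 - <<'E'
from h import *
s=bot.sense();print(s['clock'],s['tcp_pos'],s['joints'],s['force'])
print(rel(*goal(0,68)))
c=grab('wrist','w1')
M,C=frame()
im=c['image'].copy()
for P,col in ((np.array([-110,0,90]),(0,0,255)),(np.array([-110,0,46]),(255,0,0))):
    ring=[M@(P+15*np.array([np.cos(a),np.sin(a),0]))+C for a in np.linspace(0,6.28,25)]
    cv2.polylines(im,[proj(c,np.array(ring)).astype(np.int32)],True,col,1)
ring=[M@(132*np.array([np.cos(a),np.sin(a),0]))+C for a in np.linspace(0,6.28,60)]
cv2.polylines(im,[proj(c,np.array(ring)).astype(np.int32)],True,(0,255,0),1)
cv2.imwrite('pics/w1o.png',im)
E
```

```text
3.2 [485.58956275 -43.42469382 257.33025111] [-0.32285504  0.11848837  2.21550099  0.71360691  0.28782244  0.60516034] [ 0.15947399 -0.4009192   0.21686828]
(array([-0.09, -0.15, 17.6 ]), array([ 0.11, -0.13, -0.13]))
```

View pics/w1o.png

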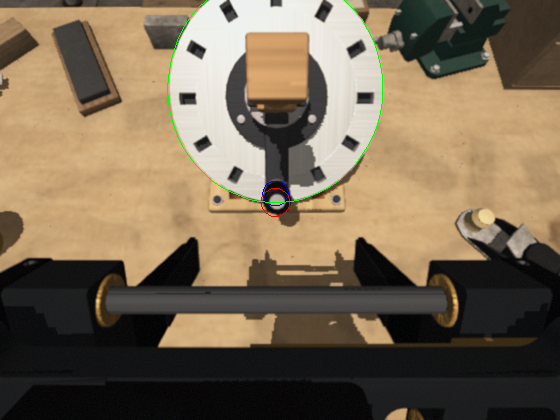

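The model overlay fits: the knob is at (276,198) and the plate rim lies on the green ring. q5 is getting small, so I check the kinematics for the wrist singularity and joint limits before going on.

```bash
cat > fk.py <<'E'
import numpy as np
from scipy.spatial.transform import Rotation as Ro
from scipy.optimize import least_squares
def fk(q,p):
    d1,a1,e,L2,L3,a3,L6=p; z=lambda a:Ro.from_euler('z',a); y=lambda a:Ro.from_euler('y',a)
    R1=z(q[0]);R2=R1*y(q[1]);R3=R2*y(q[2]);R5=R3*z(q[3])*y(q[4]);R6=R5*z(q[5])
    return R1.apply([a1,e,d1])+R2.apply([0,0,L2])+R3.apply([a3,0,L3])+R6.apply([0,0,L6]),R6
E
python3 - <<'E'
from fk import *
from h import goal
data=[([-1.314,.491,1.559,0,1.092,-.106],[221.8,-584.3,233.6],[.98359,.18041,0,-.0005]),
([-1.09892938,.16305048,1.91823384,.71386862,.89688768,.04871856],[400.1,-354.4,329.9],[.954,.005,.3,-.001]),
([-.32285504,.11848837,2.21550099,.71360691,.28782244,.60516034],[485.6,-43.4,257.3],[.953,.003,.302,-.001])]
for q,_,r in data: print('R err',((fk(q,[0]*7)[1]).inv()*Ro.from_quat(r)).as_rotvec())
E
```

```text
R err [3.46539780e-04 5.62217862e-04 1.57078550e+00]
R err [-2.98335941e-05  4.90795156e-04  1.57177732e+00]
R err [-3.11490394e-04  7.60551928e-04  1.57116111e+00]
```

```bash
python3 - <<'E'
from fk import *
from h import goal
data=[([-1.314,.491,1.559,0,1.092,-.106],[221.8,-584.3,233.6]),
([-1.09892938,.16305048,1.91823384,.71386862,.89688768,.04871856],[400.1,-354.4,329.9]),
([-.32285504,.11848837,2.21550099,.71360691,.28782244,.60516034],[485.6,-43.4,257.3])]
s=least_squares(lambda p:np.r_[np.concatenate([fk(q,p)[0]-x for q,x in data]),.001*(np.array(p)-[200,0,0,430,400,0,300])],[200,0,0,430,400,0,300])
print(s.x.round(1),np.abs(s.fun).max())
p=s.x
lo=np.array([-3.1,-.84,.05,-1.13,.06,-2.69]);hi=np.array([3.1,2.19,2.79,4.28,2.93,2.69])
q=np.array(data[2][0])
for w,h in [(0,185),(0,150),(0,110),(0,68),(0,88),(-10,88),(-20,88),(-30,88),(-30,130),(-30,200)]:
    X,R=goal(w,h); R=Ro.from_matrix(R)*Ro.from_euler('z',-np.pi/2)
    def f(q):
        x,r=fk(q,p); return np.r_[(x-X)/100,(r.inv()*R).as_rotvec()]
    s=least_squares(f,np.clip(q,lo+.001,hi-.001),bounds=(lo,hi));q=s.x
    print(w,h,q.round(2),np.abs(s.fun).max().round(4))
E
```

```text
[1.962e+02 1.000e-01 6.610e+01 5.867e+02 4.109e+02 4.280e+01 2.525e+02] 0.15670393327897456
0 185 [-0.29  0.26  2.21  1.13  0.19  0.2 ] 0.0
0 150 [-0.28  0.34  2.2   1.51  0.16 -0.18] 0.0
0 110 [-0.26  0.43  2.18  1.96  0.17 -0.61] 0.0
0 68 [-0.25  0.52  2.15  2.28  0.19 -0.93] 0.0
0 88 [-0.25  0.48  2.17  2.15  0.18 -0.8 ] 0.0
-10 88 [-0.21  0.47  2.17  2.25  0.16 -0.69] 0.0
-20 88 [-0.16  0.47  2.16  2.32  0.14 -0.54] 0.0
-30 88 [-0.12  0.47  2.14  2.34  0.1  -0.35] 0.0
-30 130 [-0.13  0.38  2.17  1.64  0.08  0.34] 0.0
-30 200 [-0.14  0.22  2.19  0.59  0.16  1.38] 0.0
```

```bash
cat > plan.py <<'E'
from fk import *
from h import goal,rel,bot
P=[196.2,.1,66.1,586.7,410.9,42.8,252.5]
lo=np.array([-3.1,-.84,.05,-1.13,.06,-2.69]);hi=np.array([3.1,2.19,2.79,4.28,2.93,2.69])
def tgoal(w,h,b,t): # b: back-off along tool z
    X,R=goal(w,h); R=R@Ro.from_euler('y',t,degrees=True).as_matrix(); return X-b*R[:,2],R
E
python3 - <<'E'
from plan import *
for t in (12,18):
  q=np.array(bot.sense()['joints'])
  for w,h,b in [(0,68,176),(0,68,120),(0,68,80),(0,68,40),(0,68,0),(0,88,0),(-15,88,0),(-30,88,0),(-30,68,0),(-30,68,60),(-30,68,120),(-30,68,180)]:
    X,R=tgoal(w,h,b,t);R=Ro.from_matrix(R)*Ro.from_euler('z',-np.pi/2)
    def f(q):
        x,r=fk(q,P); return np.r_[(x-X)/100,(r.inv()*R).as_rotvec()]
    s=least_squares(f,np.clip(q,lo+.001,hi-.001),bounds=(lo,hi));q=s.x
    print(t,w,h,b,q.round(2),np.abs(s.fun).max().round(4))
  print(rel(*tgoal(0,68,120,t)))
E
```

```text
12 0 68 176 [-0.4   0.15  2.43  2.19  0.37 -0.94] 0.0
12 0 68 120 [-0.35  0.3   2.4   2.48  0.43 -1.2 ] 0.0
12 0 68 80 [-0.32  0.4   2.37  2.6   0.47 -1.31] 0.0
12 0 68 40 [-0.29  0.49  2.32  2.68  0.51 -1.37] 0.0
12 0 68 0 [-0.27  0.57  2.27  2.73  0.53 -1.41] 0.0
12 0 88 0 [-0.28  0.52  2.29  2.7   0.51 -1.38] 0.0
12 -15 88 0 [-0.17  0.52  2.28  2.97  0.47 -1.29] 0.0
12 -30 88 0 [-0.07  0.51  2.24  3.27  0.4  -1.23] 0.0
12 -30 68 0 [-0.07  0.55  2.22  3.26  0.43 -1.22] 0.0
12 -30 68 60 [-0.06  0.42  2.29  3.29  0.37 -1.25] 0.0
12 -30 68 120 [-0.05  0.28  2.34  3.37  0.28 -1.31] 0.0
12 -30 68 180 [-0.04  0.13  2.37  3.58  0.17 -1.53] 0.0
(array([-2.55, -0.12,  5.85]), array([ 0.13, 11.88, -0.13]))
18 0 68 176 [-0.45  0.22  2.55  2.47  0.61 -1.28] 0.0
18 0 68 120 [-0.38  0.37  2.49  2.63  0.67 -1.4 ] 0.0
18 0 68 80 [-0.34  0.46  2.44  2.7   0.7  -1.44] 0.0
18 0 68 40 [-0.31  0.54  2.38  2.75  0.72 -1.47] 0.0
18 0 68 0 [-0.28  0.61  2.32  2.79  0.73 -1.48] 0.0
18 0 88 0 [-0.29  0.57  2.34  2.77  0.7  -1.46] 0.0
18 -15 88 0 [-0.16  0.56  2.33  3.05  0.67 -1.35] 0.0
18 -30 88 0 [-0.04  0.54  2.28  3.36  0.58 -1.28] 0.0
18 -30 68 0 [-0.04  0.59  2.26  3.35  0.61 -1.27] 0.0
18 -30 68 60 [-0.02  0.47  2.34  3.39  0.57 -1.3 ] 0.0
18 -30 68 120 [ 0.01  0.34  2.41  3.46  0.51 -1.35] 0.0
18 -30 68 180 [ 0.04  0.19  2.45  3.6   0.42 -1.47] 0.0
(array([-3.76, -0.12,  6.17]), array([ 0.14, 17.88, -0.13]))
```

Call:
move_arm(moves="-0.5 0 0 0 0 0;-0.5 0 0 0 0 0;-0.5 0 0 0 0 0;-0.5 0 0 0 0 0;-0.5 0 0 0 0 0;0 0 0 0 1 0;0 0 0 0 1 0;0 0 0 0 1 0;0 0 0 0 1 0;0 0 0 0 1 0;0 0 0 0 1 0;0 0 0 0 1 0;0 0 0 0 1 0;0 0 0 0 1 0;0 0 0 0 1 0;0 0 0 0 1 0;0 0 0 0 1 0;0 0 0 0 0 0;0 0 0 0 0 0;0 0 0 0 0 0")

```text
clock: 5.25
tcp_pos: [465.1, -43.0, 242.8]
eef_rot: [0.917, 0.003, 0.4, -0.001]
force: [0.3, 0.1, 0.1]
grip_width: 95.1
gripper_force: 0.0
```

```bash
python3 - <<'E'
from plan import *
s=bot.sense();print(s['clock'],s['joints'])
print(rel(*tgoal(0,68,0,12)))
E
```

```text
5.25 [-0.3916025   0.13430145  2.40591086  2.11401997  0.33844858 -0.84871804]
(array([-1.28, -0.09, 17.71]), array([ 0.11, -0.1 , -0.09]))
```

Call:
move_arm(moves="-0.7 -0.1 0 0 0 0;-0.6 0 0 0 0 0;0 0 1.5 0 0 0;0 0 1.5 0 0 0;0 0 1.5 0 0 0;0 0 1.5 0 0 0;0 0 1.5 0 0 0;0 0 1.5 0 0 0;0 0 1.5 0 0 0;0 0 1.5 0 0 0;0 0 1.5 0 0 0;0 0 1.5 0 0 0;0 0 1.5 0 0 0;0 0 1 0 0 0;0 0 0 0 0 0;0 0 0 0 0 0;0 0 0 0 0 0")

```text
clock: 6.95
tcp_pos: [584.0, -40.7, 114.4]
eef_rot: [0.917, 0.003, 0.4, -0.002]
force: [0.3, -0.6, -1.3]
grip_width: 95.1
gripper_force: 0.0
```

```bash
python3 - <<'E'
from plan import *
from h import *
s=bot.sense();print(s['clock'],s['joints'],s['force'])
print(rel(*tgoal(0,68,0,12)))
a=grab('side','d1');b=grab('wrist','w2')
im=np.hstack([cv2.resize(a['image'][120:270,200:400],(400,300)),cv2.resize(b['image'],(400,300))]);cv2.imwrite('pics/m2.png',im)
E
```

```text
6.95 [-0.2703464   0.56647092  2.27440692  2.73847803  0.53802586 -1.41154035] [ 0.34976201 -0.57353089 -1.29599302]
(array([0.03, 0.06, 0.26]), array([ 0.08, -0.11, -0.07]))
```

View pics/m2.png

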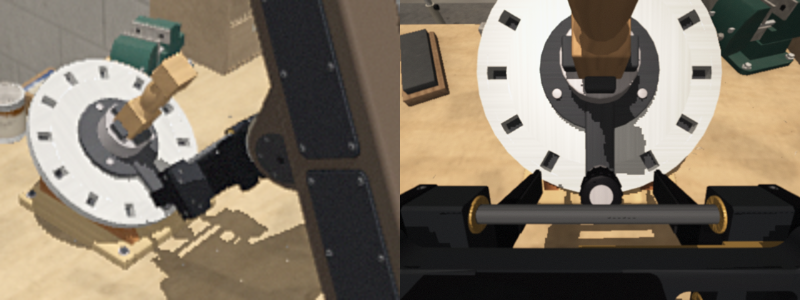

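The knob, at (600,190) in the right panel, is centred between the fingers and the blank is well clear. I close on it.

Call:
move_arm(moves="0 0 0 0 0 0;0 0 0 0 0 0;0 0 0 0 0 0;0 0 0 0 0 0;0 0 0 0 0 0;0 0 0 0 0 0;0 0 0 0 0 0;0 0 0 0 0 0;0 0 0 0 0 0;0 0 0 0 0 0", grip=1, newtons=45)

```text
clock: 8.05
tcp_pos: [584.2, -41.3, 113.9]
eef_rot: [0.917, 0.003, 0.399, -0.001]
force: [-2.0, -5.8, 0.5]
grip_width: 29.2
gripper_force: 45.0
```

```bash
python3 - <<'E'
from plan import *
s=bot.sense();print(s['clock'],s['tcp_pos'],s['force'],s['grip_width'])
for w,h in ((0,68),(0,84)): print(rel(*tgoal(w,h,0,12)))
# rows of the arc: tool frame per 2.5 deg step
R=goal(0,0)[1]@Ro.from_euler('y',12,degrees=True).as_matrix()
for d in (-2,-2.5,-3):
    p0,R0=tgoal(0,84,0,12);p1,R1=tgoal(d,84,0,12)
    print(d,(R0.T@(p1-p0)/10).round(3),np.degrees(Ro.from_matrix(R0.T@R1).as_rotvec()).round(3))
E
```

```text
8.05 [584.16523111 -41.27063893 113.90360643] [-1.96885109 -5.81531743  0.45095872] 29.239747572095695
(array([0.06, 0.01, 0.21]), array([ 0.14, -0.07, -0.15]))
(array([ 0.39,  0.01, -1.36]), array([ 0.14, -0.07, -0.15]))
-2 [ 0.007 -0.384  0.001] [-0.416 -0.     1.956]
-2.5 [ 0.01  -0.48   0.002] [-0.52   0.     2.445]
-3 [ 0.015 -0.576  0.003] [-0.624 -0.     2.934]
```

Sign caught: for the knob to swing right (-y), the rotation about the plate z is +30° in my goal(). I recheck the joints for that direction.

```bash
python3 - <<'E'
from plan import *
q=np.array(bot.sense()['joints'])
for w,h,b in [(0,68,0),(0,84,0),(10,84,0),(20,84,0),(30,84,0),(30,68,0),(30,68,60),(30,68,120),(30,68,180)]:
    X,R=tgoal(w,h,b,12);print(X.round(0),end=' ');R=Ro.from_matrix(R)*Ro.from_euler('z',-np.pi/2)
    def f(q):
        x,r=fk(q,P); return np.r_[(x-X)/100,(r.inv()*R).as_rotvec()]
    s=least_squares(f,np.clip(q,lo+.001,hi-.001),bounds=(lo,hi));q=s.x
    print(w,h,b,q.round(2),np.abs(s.fun).max().round(4))
p0,R0=tgoal(0,84,0,12);p1,R1=tgoal(2,84,0,12)
print((R0.T@(p1-p0)/10).round(3),np.degrees(Ro.from_matrix(R0.T@R1).as_rotvec()).round(3))
E
```

```text
[586. -41. 113.] 0 68 0 [-0.27  0.57  2.27  2.73  0.53 -1.41] 0.0
[577. -41. 126.] 0 84 0 [-0.28  0.53  2.28  2.71  0.52 -1.39] 0.0
[578. -60. 127.] 10 84 0 [-0.34  0.53  2.27  2.53  0.52 -1.44] 0.0
[583. -79. 130.] 20 84 0 [-0.4   0.53  2.24  2.33  0.51 -1.47] 0.0
[590. -96. 134.] 30 84 0 [-0.45  0.53  2.19  2.13  0.5  -1.48] 0.0
[599. -96. 121.] 30 68 0 [-0.44  0.56  2.18  2.17  0.51 -1.52] 0.0
[ 556. -103.  163.] 30 68 60 [-0.5   0.44  2.24  2.    0.5  -1.39] 0.0
[ 514. -109.  205.] 30 68 120 [-0.57  0.31  2.29  1.77  0.51 -1.19] 0.0
[ 471. -116.  247.] 30 68 180 [-0.66  0.17  2.31  1.49  0.55 -0.96] 0.0
[0.007 0.384 0.001] [ 0.416 -0.    -1.956]
```

Call:
move_arm(moves="0.04 0 -0.2 0 0 0;0.04 0 -0.2 0 0 0;0.04 0 -0.2 0 0 0;0.04 0 -0.2 0 0 0;0.04 0 -0.2 0 0 0;0.04 0 -0.2 0 0 0;0.04 0 -0.2 0 0 0;0.04 0 -0.2 0 0 0;0.04 0 -0.1 0 0 0;0 0 0 0 0 0;0 0 0 0 0 0;0 0 0 0 0 0")

```text
clock: 9.25
tcp_pos: [574.6, -41.3, 127.6]
eef_rot: [0.917, 0.003, 0.399, -0.001]
force: [6.5, -3.8, -8.9]
grip_width: 29.6
gripper_force: 45.0
```

```bash
python3 - <<'E'
from plan import *
from h import *
s=bot.sense();print(s['clock'],s['tcp_pos'],s['force'],s['grip_width'])
M,C=frame();print('plate frame',(s['tcp_pos']-C)@M,'F',s['force']@M)
c=grab('wrist','w3')
E
```

```text
9.25 [574.57414044 -41.27712024 127.62828224] [ 6.47169658 -3.75402355 -8.87439147] 29.58905399302673
plate frame [-110.99460184    0.14827992   86.66543765] F [  0.18194434  -3.81485023 -10.9610304 ]
```

View pics/w3.png

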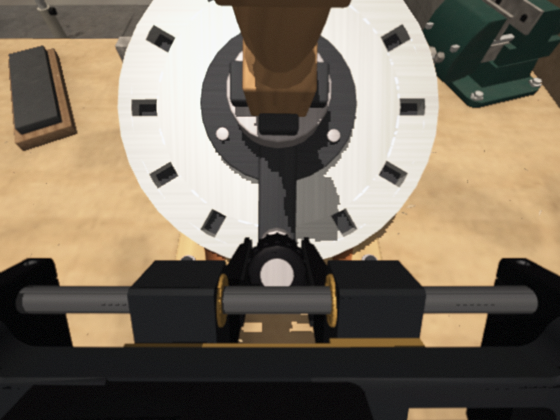

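The knob at (278,272) is held by the pads. The axial force of 11 N and the 16.7 mm of travel show the pin is drawn. Now I swing.

Call:
move_arm(moves="0.007 0.386 0.001 0.416 0 -1.956;0.007 0.386 0.001 0.416 0 -1.956;0.007 0.386 0.001 0.416 0 -1.956;0.007 0.386 0.001 0.416 0 -1.956;0.007 0.386 0.001 0.416 0 -1.956;0.007 0.386 0.001 0.416 0 -1.956;0.007 0.386 0.001 0.416 0 -1.956;0.007 0.386 0.001 0.416 0 -1.956;0.007 0.386 0.001 0.416 0 -1.956;0.007 0.386 0.001 0.416 0 -1.956;0.007 0.386 0.001 0.416 0 -1.956;0.007 0.386 0.001 0.416 0 -1.956;0.007 0.386 0.001 0.416 0 -1.956;0.007 0.386 0.001 0.416 0 -1.956;0.007 0.386 0.001 0.416 0 -1.956;0 0 0 0 0 0;0 0 0 0 0 0;0 0 0 0 0 0")

```text
clock: 11.1
tcp_pos: [586.5, -96.9, 135.7]
eef_rot: [0.885, 0.256, 0.385, 0.05]
force: [3.8, -6.2, -10.8]
grip_width: 29.3
gripper_force: 45.0
```

```bash
python3 - <<'E'
from plan import *
from h import *
s=bot.sense();print(s['clock'],s['joints'],s['force'],s['grip_width'])
M,C=frame();p=(s['tcp_pos']-C)@M;print('plate frame',p,np.degrees(np.arctan2(-p[1],-p[0])),np.hypot(*p[:2]),'F',s['force']@M)
print(rel(*tgoal(30,68,0,12)))
c=grab('wrist','w4')
E
```

```text
11.1 [-0.45074726  0.5223913   2.19926278  2.13037476  0.49794976 -1.47813243] [  3.82803766  -6.17650863 -10.83237067] 29.29625385166703
plate frame [-97.0750632  -55.59789384  86.72091732] 29.801102635127023 111.86909177490836 F [ -3.12527092  -6.21231219 -11.0355446 ]
(array([-0.2 ,  0.04,  1.87]), array([ 0.13,  0.14, -0.2 ]))
```

View pics/w4.png

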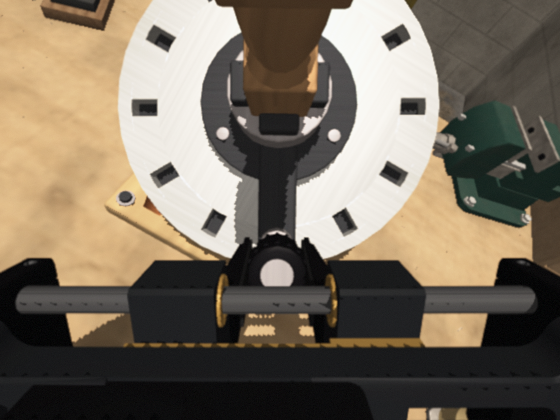

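The view matches the starting one, with the slots symmetric at (213,222) and (344,222), so the wheel is at 29.8°. I lower the pin.

Call:
move_arm(moves="-0.04 0.04 0.2 0 0 0;-0.04 0 0.2 0 0 0;-0.04 0 0.2 0 0 0;-0.04 0 0.2 0 0 0;-0.04 0 0.2 0 0 0;-0.04 0 0.2 0 0 0;-0.04 0 0.2 0 0 0;-0.04 0 0.2 0 0 0;-0.04 0 0.1 0 0 0;0 0 0 0 0 0;0 0 0 0 0 0;0 0 0 0 0 0")

```text
clock: 12.35
tcp_pos: [596.4, -97.3, 122.1]
eef_rot: [0.885, 0.256, 0.385, 0.051]
force: [-3.6, -7.7, -2.9]
grip_width: 29.1
gripper_force: 45.0
```

```bash
python3 - <<'E'
from h import *
s=bot.sense();print(s['clock'],s['grip_width'])
M,C=frame();p=(s['tcp_pos']-C)@M;print('plate frame',p,np.degrees(np.arctan2(-p[1],-p[0])),'F',s['force']@M)
E
```

```text
12.35 29.136860049366646
plate frame [-96.74182255 -56.08473359  69.89514182] 30.102420569103625 F [-4.64927752 -7.68801195 -0.27467185]
```

Back at the grasp height with the axial force near 0, so the pin is down in the hole. I release and look.

Call:
move_arm(moves="0 0 0 0 0 0;0 0 0 0 0 0;0 0 0 0 0 0;0 0 0 0 0 0;0 0 0 0 0 0;0 0 0 0 0 0;0 0 0 0 0 0;0 0 0 0 0 0;0 0 -1.5 0 0 0;0 0 -1.5 0 0 0;0 0 -1.5 0 0 0;0 0 -1.5 0 0 0;0 0 -1.5 0 0 0;0 0 -1.5 0 0 0;0 0 -1.5 0 0 0;0 0 -1.5 0 0 0;0 0 -1.5 0 0 0;0 0 -1.5 0 0 0;0 0 0 0 0 0;0 0 0 0 0 0", grip=-1)

```text
clock: 14.35
tcp_pos: [490.9, -112.9, 227.3]
eef_rot: [0.884, 0.257, 0.386, 0.051]
force: [0.2, -0.5, 0.1]
grip_width: 95.4
gripper_force: 0.0
```

```bash
python3 - <<'E'
from h import *
s=bot.sense();print(s['clock'],s['tcp_pos'],s['force'],s['grip_width'])
c=grab('wrist','w5');M,C=frame();X=(cloud(c)-C)@M
a=np.radians(30);k=np.array([-110*np.cos(a),-110*np.sin(a)])
m=(np.hypot(X[...,0]-k[0],X[...,1]-k[1])<18)&(X[...,2]>60)&(X[...,2]<130)
T=X[m];t=T[T[:,2]>np.percentile(T[:,2],60)];print(len(T),np.percentile(T[:,2],[50,80,95]),np.median(t,0),np.degrees(np.arctan2(-np.median(t[:,1]),-np.median(t[:,0]))))
im=c['image'].copy()
for z,col in ((90,(0,0,255)),(100,(255,0,0))):
    ring=[M@np.array([k[0]+15*np.cos(b),k[1]+15*np.sin(b),z])+C for b in np.linspace(0,6.28,25)]
    cv2.polylines(im,[proj(c,np.array(ring)).astype(np.int32)],True,col,1)
cv2.imwrite('pics/w5o.png',im)
E
```

```text
14.35 [ 490.90774777 -112.88048238  227.33421603] [ 0.21567266 -0.45888621  0.14462214] 95.39084408755029
740 [87.02114267 87.66278488 88.34435331] [-95.47712439 -54.76614258  87.66290725] 29.838791878554677
```

View pics/w5o.png

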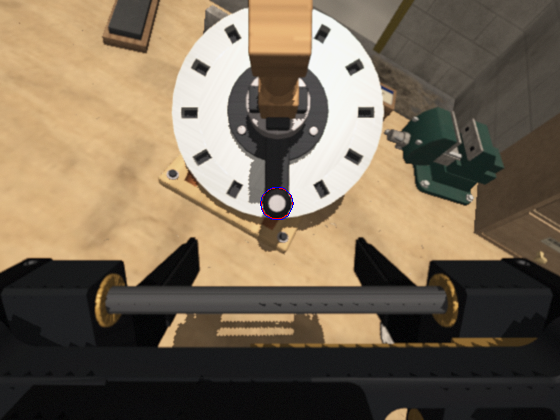

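The knob sits at (277,204), 29.8° round. Its top is about 88 mm above the plate, so the pin is home (if it rested on the plate the top would be at about 100 mm). The robot is clear of everything.

```bash
python3 -c "
from plant import bot
print(bot.job_done())"
```

```text
the job is handed in; nothing more can be done
None
```

The wheel is indexed one hole (measured 29.8°) to the right, towards the block plane; the pin is home, the robot is clear and the job is handed in at about 14.4 s, though the hand-in returned no verdict.

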